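Tip the inky printing stamps into the wash tub

TASK

The three printing stamps on the wooden tray are still inky: without touching them with the gripper, carry the tray by its leaning handle board, lay its open lip gently on the wash tub's rim (the tub's height on its stand differs each time: feel for it), and tip it there so that all the stamps slide down into the tub. Then put the empty tray back, lying flat on its grey mat, and let go. Keep the lip close to the rim while tipping, do not press hard on the tub, and leave the lidded water pot, the paint pot and the paint box where they are.

Things in the scene. Friction and masses are not known exactly. Their poses are not given: they have to be found in the camera images.
- tray: Plywood tray, open at one end, about 0.24 kg. Floor 160 x 160 mm, 6 mm thick; origin at the middle of its underside; x points to the open end (lip), z up. Walls 6 mm thick, tops 26 mm above the underside, on both sides and at the rear (x = -80 mm). From there an 80 mm wide, 6 mm thick tongue runs back to x = -146 mm and carries the handle board (see tray_grip).
- tray_grip (a point): Grasp point in the middle of the handle board; x -147, y 0, z 38 mm in the tray's frame. The board is 10 mm thick, 80 mm wide (along the tray's y), 58 mm long, its foot at x = -135 mm; it leans back, top away from the lip, 20 degrees from vertical; top edge at x = -155, z = 60 mm. Pinch it through its thickness, the gripper tilted with the board. Axes as the tray's.
- tray_lip (a point): Middle of the lower edge of the tray's open lip: x = 80, y = 0, z = 0 mm in the tray's frame.
- stand: Fixed dark steel stand that carries the empty grey wash tub, open on top, 260 mm (x) x 200 mm (y) x 70 mm high outside, walls and floor 6 mm thick, centred over the stand, edges along its axes. Origin under the stand's middle, on the table. The tub's height on the stand's column is stiffly set and is not reported: its rim lies 84 to 120 mm above the table.
- mat: Fixed flat grey drip mat on the table, 280 mm (x) x 220 mm (y), 4 mm thick, on which the tray stands at the start. Origin at the middle of its underside.
- bar_stamp: Inky wooden printing stamp on the tray, a bar 34 mm (x) x 90 mm (y) x 29 mm high with two dark rubber strips on top; origin at the middle of its underside. Do not touch.
- round_stamp: Inky wooden printing stamp on the tray, a disc 60 mm across and 29 mm high with a dark rubber disc on top; origin at the middle of its underside. Do not touch.
- square_stamp: Inky wooden printing stamp on the tray, 56 x 56 mm and 29 mm high with a dark rubber cross on top; origin at the middle of its underside. Do not touch.
- water_pot: Bystander: clear lidded water pot, 72 mm across, 95 mm high, on the table; origin at the middle of its underside.
- paint_pot: Bystander: red paint pot with a white lid, 64 mm across, 70 mm high; origin at the middle of its underside.
- paint_box: Bystander: white watercolour box with eight coloured pans, 100 mm (x) x 210 mm (y) x 17 mm high; origin at the middle of its underside.
Not all that is in view belongs to the job. Leave any red look-alike of the round_stamp alone.

How it is judged:
On the way, in this order (a step that is already met when the one before it is completed fails the run):
1. the tray, tilted lip-down by at least 7 degrees with its lip over the tub, rests on the tub (over 0.3 N) for 0.2 s (contact force between tray and stand above 0.3 N and angle between tray's own z axis and vertical above 0.12 rad and x of tray_lip in the frame of stand between -0.13 and 0.13 m and y of tray_lip in the frame of stand between -0.1 and 0.1 m), for 0.2 s.
2. all three stamps are in the tub (x of bar_stamp in the frame of stand between -0.124 and 0.124 m and y of bar_stamp in the frame of stand between -0.094 and 0.094 m and z of bar_stamp in the frame of stand between 0.012 and 0.115 m and x of round_stamp in the frame of stand between -0.124 and 0.124 m and y of round_stamp in the frame of stand between -0.094 and 0.094 m and z of round_stamp in the frame of stand between 0.012 and 0.115 m and x of square_stamp in the frame of stand between -0.124 and 0.124 m and y of square_stamp in the frame of stand between -0.094 and 0.094 m and z of square_stamp in the frame of stand between 0.012 and 0.115 m), for 0.2 s.
At the end, for the whole second after the job is handed in: All three stamps lie at rest inside the tub; the empty tray lies flat (within 3 degrees) and at rest on the grey mat, its origin within 90 mm (along the mat's x) and 70 mm (along its y) of the mat's middle (all of step 2 and linear speed of each of bar_stamp, round_stamp, square_stamp, tray below 0.02 m/s and angle between tray's own z axis and vertical below 0.06 rad and x of tray in the frame of mat between -0.09 and 0.09 m and y of tray in the frame of mat between -0.07 and 0.07 m and z of tray in the frame of mat between 0 and 0.01 m); the robot touches nothing.
It fails at once if the gripper or arm touches a stamp (over 1 N) (contact force between any of the fingers, the arm and bar_stamp above 1 N or contact force between any of the fingers, the arm and round_stamp above 1 N or contact force between any of the fingers, the arm and square_stamp above 1 N).
It fails at once if the tray is tipped more than 20 degrees with its lip well above the rim (over 175 mm above the table) before the stamps are out (angle between tray's own z axis and vertical above 0.35 rad and height (world z) of tray_lip above 0.175 m and not (x of bar_stamp in the frame of stand between -0.124 and 0.124 m and y of bar_stamp in the frame of stand between -0.094 and 0.094 m and z of bar_stamp in the frame of stand between 0.012 and 0.115 m and x of round_stamp in the frame of stand between -0.124 and 0.124 m and y of round_stamp in the frame of stand between -0.094 and 0.094 m and z of round_stamp in the frame of stand between 0.012 and 0.115 m and x of square_stamp in the frame of stand between -0.124 and 0.124 m and y of square_stamp in the frame of stand between -0.094 and 0.094 m and z of square_stamp in the frame of stand between 0.012 and 0.115 m)).
It fails at once if the tray presses on the tub with more than 30 N (contact force between tray and stand above 30 N).
It fails at once if the water pot, paint pot or paint box is moved more than 30 mm (distance of any of water_pot, paint_pot, paint_box from where it was at the start of the episode above 0.03 m).
It also fails if it takes over 58 s, if anything falls off the work surface, if the arm or the gripper's body presses on something with over 40 N, if the wrist force passes 120 N, or if a joint passes its speed limit or range.

ROBOT

A 7-joint arm with a two-finger parallel gripper is mounted at the origin on the work surface. World frame = base frame: x ahead of the robot, y to its left, z up, the work surface at z = 0. Lengths are in m, angles in rad, forces in N, time in s.
With the tool pointing down it reaches from about 0.4 to 0.85 m from the base axis. Payload 10.4 kg.
Tool frame: the origin (TCP) lies at the very end of the fingers, on their centre line; the grasp point (between the pads) lies 19 mm behind it; z points along the fingers, y is the line along which they close (so a half turn about z gives the same grasp; the last joint's range is limited). The gripper opens to 87 mm and grips with 3 to 60 N. Pads are 19 mm wide; open, the fingers measure 117 mm over their backs; the gripper's body (75 mm by 190 mm) begins 51 mm behind the grasp point.
Start: joints at [-1.125, 0.332, -0.065, 1.46, 0.022, 1.35, -0.088], TCP at [0.282, 0.558, 0.223] pointing down, gripper open.
Joint ranges: [-2.6, 2.6], [-0.5, 2.12], [-1.47, 1.34], [0.16, 2.42], [-1.27, 4.41], [0.06, 2.06], [-2.6, 2.6]. Speed limits (rad/s): [2.22, 2.22, 2.79, 2.79, 3.14, 3.14, 3.14].

INTERFACE

Orientations are given as a unit quaternion [x, y, z, w].
In Python, from bench import status, camera, order gives the robot as it stands.
- The arm moves only by the tool jog_arm, never from a script. Its argument "plan" is a list of rows, each a list of 7 numbers: the turn, a rotation vector about the tool's x, y, z in rad, then the shift along the tool's x, y, z in mm, then the opening, from -1 (shut) to 1 (fully open). A call has 1 to 12 rows; each row is the pose to reach, as a shift and turn from the pose commanded when the call began, along the tool's axes at that moment; what a row does not reach only later rows make up. A row lasts 1/10 s, in which the tool goes at most 50 mm and 8.59 degrees, less where a joint would pass 70% of its speed; a pose out of reach is approached as far as the arm can. A call with a gripper value outside its range is refused whole. The fingers move at their own pace and stop on an object; "squeeze" is the grip in N (left out, the last holds). Time passes only in rows, so rows that repeat a pose let the fingers close. It gives the time, the measured TCP pose, the force, the opening and the grip force at its end, in the units of the state.
- status.read_state(): the state, without advancing time (a new reading comes with each control period).
- camera(name): name is "side" or "top" or "wrist"; returns a dict with "image" (480x640x3 uint8, red, green, blue), "z_map" (480x640 float32, m along the optical axis (not along the pixel's ray), 0 where there is no reading), "fx", "fy", "cx", "cy" (pixels), "world_from_camera" (4x4, takes a point from camera to world coordinates); the wrist camera has in their place "mount" (4x4, takes a point from camera to tool coordinates, whose origin is the TCP and whose axes are the flange's). Camera axes: x right, y down, z forward; pixel columns grow to the right and rows downward; lengths in m; the calibration is good to about 2 mm. The wrist camera is an equidistant fisheye: a pixel r from the principal point sees the ray r / f radians off the axis. A picture is of the moment at which its call begins: read the wrist's pose just before it.
- order.close_job(): hands the job in; it is judged then, once.
The state is a dict: "time": time; "joint_positions": joint angles; "joint_vel": joint speeds; "joint_torque": joint torques, N m; "ee_pos": TCP position; "eef_rot": TCP orientation; "ft_force": force on the tool from outside, world axes, zero at the start; "torque": the same for the moment, N m; "width": finger opening in m; "grip_force": force on a finger pad.
Only numpy, scipy, OpenCV 4.12 (cv2) and the standard library are available. Lean on these libraries where they do the work, as an engineer would, in place of code of your own. Each camera call takes 0.05 s, during which the arm holds its last target. There are 200 camera calls.

## Working session

There is one attempt and no reset: what is moved stays moved. The work goes in short steps, Python scripts to look and compute and a tool call to move; the robot and the scene stay as the last step left them, time stands still between calls to the robot, and variables do not carry over. Pictures are saved under pics/ and viewed, at most 10 in all, crops included, and the job is handed in when it is done.

Besides the shell and the picture viewer there is one more tool, called after "Request:" as a command line: name --pt "numbers of a row" for each row, then --argument value for the rest. jog_arm: Moves the arm, as the interface text tells. Its arguments: {"type":"object","properties":{"plan":{"type":"array"},"squeeze":{"type":"number"}},"required":["plan"]}

```bash
ls; mkdir -p pics; python3 - <<'E'
from bench import status,camera
import cv2,numpy as np
s=status.read_state(); print(s)
for n in("top","side"):
    c=camera(n); cv2.imwrite(f"pics/{n}0.png",c["image"][:,:,::-1]); np.savez(f"pics/{n}0.npz",**c)
    print(n,c["fx"],c["cx"],c["cy"],c["world_from_camera"].round(3).tolist())
E
```

```text
pics
{'time': 0.0, 'joint_positions': array([-1.1245852 ,  0.33286632, -0.06467744,  1.46095783,  0.02162132,
        1.34992514, -0.08848398]), 'joint_vel': array([-4.93813903e-05, -1.77541212e-04,  1.43122987e-03,  9.10822600e-05,
       -2.17357065e-04,  4.02804521e-03,  1.97882832e-04]), 'joint_torque': array([ 8.95584321e-05, -6.23259258e+01,  2.47710018e-02, -3.89899457e+01,
       -6.13438594e-02,  3.96535336e-02,  1.10538006e-04]), 'ee_pos': array([0.28223407, 0.55719358, 0.22174949]), 'eef_rot': array([ 2.32254708e-01,  9.72654727e-01, -7.20147272e-04, -1.21675682e-04]), 'ft_force': array([ 0.04347836, -0.16779631,  0.58206482]), 'torque': array([0.01879673, 0.01280761, 0.00731783]), 'grip_force': 0.0, 'width': 0.08696460779738018}
top 479.8494084697596 312.6268525095983 249.74293889686047 [[-0.011, -0.996, 0.088, 0.413], [-1.0, 0.013, 0.019, -0.045], [-0.02, -0.088, -0.996, 1.472], [0.0, 0.0, 0.0, 1.0]]
side 470.00682193723577 318.8253985224176 235.86776762976427 [[0.79, -0.442, 0.424, 0.062], [-0.613, -0.583, 0.533, -0.652], [0.011, -0.681, -0.732, 0.899], [0.0, 0.0, 0.0, 1.0]]
```

View pics/top0.png

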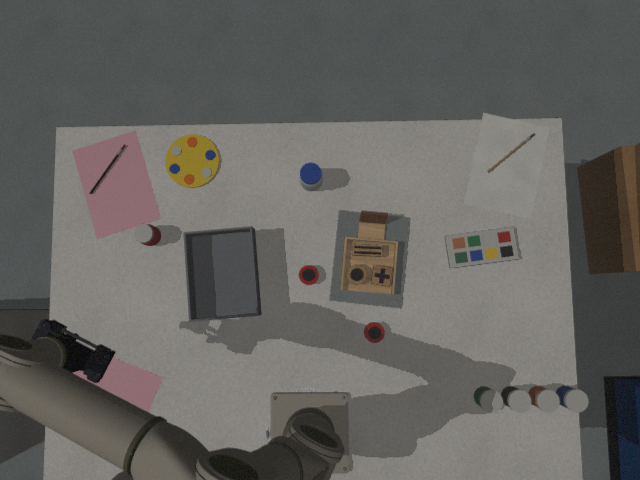

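View pics/side0.png

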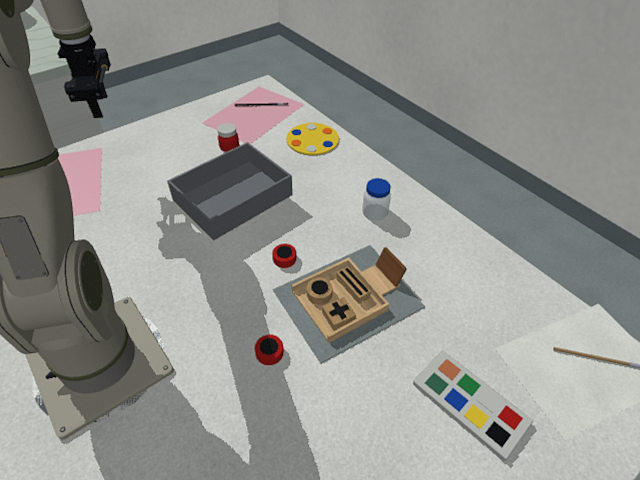

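Top view: the tub is at about (222,273), tray on mat at (371,262) with its lip toward the robot and its handle board at (373,222). Water pot at (311,175), paint box at (482,247), paint pot at (150,235). There are red look-alikes at (309,274) and (374,332). Now I'll measure them.

```bash
cat > h.py <<'E'
import numpy as np,cv2
from scipy.spatial.transform import Rotation as R
def cloud(n):
    c=np.load(f"pics/{n}.npz"); z=c["z_map"]; v,u=np.mgrid[:480,:640]
    P=np.stack([(u-c["cx"])/c["fx"]*z,(v-c["cy"])/c["fy"]*z,z],-1); T=c["world_from_camera"]
    W=P@T[:3,:3].T+T[:3,3]; W[z==0]=np.nan
    return W,c["image"]
def rect(Q):
    return cv2.minAreaRect((Q[:,:2]*1000).astype(np.float32))
E
python3 - <<'E'
from h import *
for n in("top0","side0"):
    W,I=cloud(n); hsv=cv2.cvtColor(I,cv2.COLOR_RGB2HSV); x,y,z=W[...,0],W[...,1],W[...,2]
    tab=(x>.3)&(x<.8)&(y>-.4)&(y<.4); print(n,"table z",np.nanmedian(z[tab]))
    tub=(x>.25)&(x<.7)&(y>.08)&(y<.36)&(z>.06)&(z<.135)&(hsv[...,1]<100)
    m=(tub*255).astype(np.uint8); k,l,st,_=cv2.connectedComponentsWithStats(m); i=1+st[1:,4].argmax(); Q=W[l==i]
    print("tub",rect(Q),"z pct",np.percentile(Q[:,2],[5,50,90,98]),len(Q)); 
    top=Q[Q[:,2]>np.percentile(Q[:,2],90)-.006]; print(" rim",rect(top))
    reg=(x>.3)&(x<.75)&(y>-.33)&(y<0)
    wood=reg&(hsv[...,0]<25)&(hsv[...,1]>70)&(hsv[...,0]>3)&(z>.004)
    m=(wood*255).astype(np.uint8); k,l,st,_=cv2.connectedComponentsWithStats(m); i=1+st[1:,4].argmax(); Q=W[l==i]
    print("wood",rect(Q),len(Q),Q.min(0),Q.max(0))
    wl=Q[(Q[:,2]>.024)&(Q[:,2]<.034)]
    hb=Q[Q[:,2]>.045]; print(" board",rect(hb),hb.mean(0),hb.max(0),len(hb))
    fl=Q[Q[:,2]<.016]; print(" floor",rect(fl),len(fl))
    nb=Q[Q[:,0]<hb[:,0].min()-.03]; print(" tray body",rect(nb))
    mat=reg&(hsv[...,1]<60)&(z<.012)&(I.mean(-1)<125)&(I.mean(-1)>60)
    m=(mat*255).astype(np.uint8); k,l,st,_=cv2.connectedComponentsWithStats(m); i=1+st[1:,4].argmax(); Q=W[l==i]; print("mat",rect(Q),Q[:,2].mean())
E
```

```text
top0 table z 0.0020075687407472564
tub ((470.9973449707031, 250.44537353515625), (260.0498962402344, 202.8014373779297), 4.310240268707275) z pct [0.06349516 0.08873056 0.09388721 0.09625751] 1136
 rim ((471.0700988769531, 249.53704833984375), (259.9936218261719, 200.97201538085938), 4.336329460144043)
wood ((530.9302978515625, -189.71258544921875), (160.22569274902344, 235.96372985839844), 84.12060546875) 3173 [ 0.40788296 -0.27219405  0.00400003] [ 0.65109479 -0.10092908  0.0713909 ]
 board ((612.6997680664062, -171.59341430664062), (64.03951263427734, 136.0428009033203), 43.28057098388672) [ 0.63996382 -0.20047853  0.05794198] [ 0.65109479 -0.14402532  0.0713909 ] 141
 floor ((520.97900390625, -189.34559631347656), (148.10577392578125, 216.17868041992188), 84.06536102294922) 1766
 tray body ((465.83380126953125, -182.98788452148438), (160.57296752929688, 106.71704864501953), 85.05130767822266)
mat ((516.2348022460938, -193.5748748779297), (230.60459899902344, 295.4292297363281), 82.4319839477539) 0.0036275970774781417
side0 table z 0.0017735384543875465
tub ((471.5954284667969, 24
[... 272 characters left out ...]
2605895996094), (161.82752990722656, 238.27560424804688), 84.17324829101562) 5226 [ 0.40436637 -0.27639     0.00408699] [ 0.64957738 -0.10158696  0.06725356]
 board ((560.1356201171875, -163.06149291992188), (71.72516632080078, 219.17776489257812), 62.15190124511719) [ 0.63858349 -0.2068889   0.05649803] [ 0.64957738 -0.14357865  0.06725356] 276
 floor ((524.9488525390625, -193.17938232421875), (158.7950439453125, 227.3411102294922), 84.17257690429688) 2266
 tray body ((414.91583251953125, -205.40138244628906), (110.80168914794922, 11.46808910369873), 84.8916015625)
mat ((517.7222900390625, -195.57476806640625), (221.9437713623047, 287.02850341796875), 83.00248718261719) 0.004178092331036163
```

```bash
python3 - <<'E'
from h import *
a=cv2.imread("pics/top0.png")[195:315,310:430]; b=cv2.imread("pics/side0.png")[230:370,270:430]
cv2.imwrite("pics/crop.png",np.hstack([cv2.resize(a,(400,400),interpolation=2),cv2.resize(b,(400,400),interpolation=2)]))
E
```

```text
(no output)
```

View pics/crop.png

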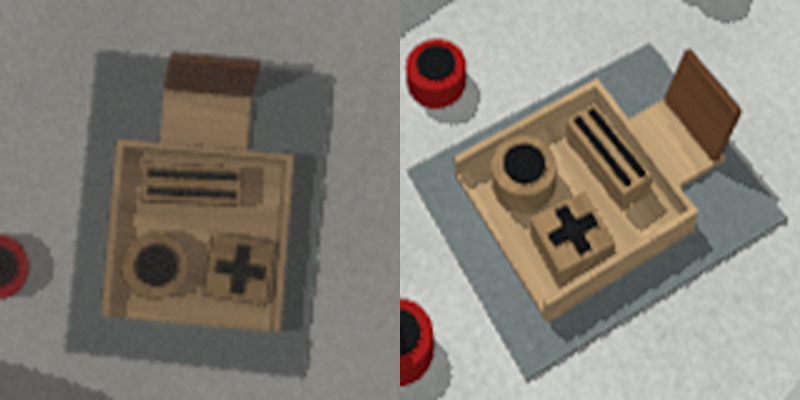

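The crop confirms the tray: lip toward the robot, with round and square stamps near it and the bar stamp at the rear. My estimates:

| Item | Position (mm) | Yaw / height |
|---|---|---|
| Tray | about (493.5, -187) | yaw 174° |
| Grip point | about (640, -202, 42) | – |
| Tub | about (471, 249.5) | yaw 4.3°, rim at z about 92 mm |

The sizes match the ones given. Next I'll compute the approach.

```bash
cat >> h.py <<'E'
G=np.array([-147,0,38.]); c,s=np.cos(np.radians(20)),np.sin(np.radians(20))
# tool axes in the tray frame: z down the board, y = towards the tray's rear
tz=np.array([s,0,-c]); ty=np.array([-c,0,-s]); TR=np.stack([np.cross(ty,tz),ty,tz],1)
def tray(yaw,pitch): return R.from_euler("ZY",[yaw,pitch],degrees=True)   # pitch>0: lip down
def tcp(lip,yaw,pitch,back=0):   # lip in world mm -> TCP position (mm), rotation
    T=tray(yaw,pitch); o=np.array(lip)-T.apply([80,0,0])
    return o+T.apply(G+(19-back)*tz), T*R.from_matrix(TR)
def row(st,p,q):
    r0=R.from_quat(st["eef_rot"]); p0=st["ee_pos"]*1000
    return np.r_[(r0.inv()*q).as_rotvec().round(3),r0.inv().apply(p-p0).round(1)].tolist()
def traylip(st):  # where the nominal grasp would put the lip
    T=R.from_quat(st["eef_rot"])*R.from_matrix(TR).inv(); o=st["ee_pos"]*1000-T.apply(G+19*tz)
    return o+T.apply([80,0,0]),T.as_euler("ZYX",degrees=True)
E
python3 - <<'E'
from h import *; from bench import status
st=status.read_state(); yaw=174.1; o=np.array([493.5,-187,4]); lip=o+tray(yaw,0).apply([80,0,0]); print(lip)
for b in(150,70,0): p,q=tcp(lip,yaw,0,b); print(b,p.round(1),row(st,p,q))
E
```

```text
[ 413.92377463 -178.77659706    4.        ]
150 [ 684.3 -206.7  165.1] [0.305, 0.211, 1.192, -703.8, -499.9, 57.4]
70 [ 657.1 -203.9   89.9] [0.305, 0.211, 1.192, -678.3, -509.5, 132.6]
0 [ 633.3 -201.4   24.1] [0.305, 0.211, 1.192, -655.9, -518.0, 198.4]
```

Request:
jog_arm --pt "0.305 0.211 1.192 -704 -500 57 1" --pt "0.305 0.211 1.192 -704 -500 57 1" --pt "0.305 0.211 1.192 -704 -500 57 1" --pt "0.305 0.211 1.192 -704 -500 57 1" --pt "0.305 0.211 1.192 -704 -500 57 1" --pt "0.305 0.211 1.192 -704 -500 57 1" --pt "0.305 0.211 1.192 -704 -500 57 1" --pt "0.305 0.211 1.192 -704 -500 57 1" --pt "0.305 0.211 1.192 -704 -500 57 1" --pt "0.305 0.211 1.192 -704 -500 57 1" --pt "0.305 0.211 1.192 -704 -500 57 1" --pt "0.305 0.211 1.192 -704 -500 57 1" --squeeze 60

```text
time: 1.3
ee_pos: [0.5617, 0.026, 0.1826]
eef_rot: [0.731, 0.66, -0.116, -0.129]
ft_force: [0.5, 1.1, 0.0]
width: 0.0868
grip_force: 0.0
```

```bash
cat > g.py <<'E'
from h import *; from bench import status
st=status.read_state(); yaw=174.1; lip=[413.9,-178.8,4]
print(st["time"],st["ee_pos"],st["joint_positions"].round(2))
for b in(150,70,0): p,q=tcp(lip,yaw,0,b); print(b,p.round(1),row(st,p,q))
E
python3 g.py
```

```text
1.3 [0.56167542 0.02599326 0.18260303] [-0.37  0.51  0.41  1.39 -0.23  1.63 -0.05]
150 [ 684.3 -206.7  165.1] [-0.0, -0.001, 0.001, -218.9, 142.9, -33.7]
70 [ 657.  -203.9   89.9] [-0.0, -0.001, 0.001, -219.0, 143.0, 46.3]
0 [ 633.2 -201.5   24.1] [-0.0, -0.001, 0.001, -219.1, 143.0, 116.3]
```

Request:
jog_arm --pt "0 0 0 -219 143 -33 -0.2" --pt "0 0 0 -219 143 -33 -0.2" --pt "0 0 0 -219 143 -33 -0.2" --pt "0 0 0 -219 143 -33 -0.2" --pt "0 0 0 -219 143 -33 -0.2" --pt "0 0 0 -219 143 -33 -0.2" --pt "0 0 0 -219 143 0 -0.2" --pt "0 0 0 -219 143 20 -0.2" --pt "0 0 0 -219 143 40 -0.2" --pt "0 0 0 -219 143 46 -0.2" --pt "0 0 0 -219 143 46 -0.2"

```text
time: 2.4
ee_pos: [0.6561, -0.2019, 0.0899]
eef_rot: [0.731, 0.66, -0.116, -0.13]
ft_force: [0.2, 0.0, -0.6]
width: 0.0347
grip_force: 0.0
```

```bash
python3 g.py; python3 - <<'E'
from bench import camera; import cv2,numpy as np
c=camera("side"); cv2.imwrite("pics/s1.png",c["image"][:,:,::-1]); np.savez("pics/s1.npz",**c)
E
```

```text
2.4 [ 0.65613957 -0.20186763  0.08989574] [-0.02  0.88  0.45  1.04 -0.26  1.64  0.27]
150 [ 684.3 -206.7  165.1] [-0.002, -0.001, 0.0, -1.8, 0.9, -80.4]
70 [ 657.  -203.9   89.9] [-0.002, -0.001, 0.0, -2.0, 1.0, -0.4]
0 [ 633.2 -201.5   24.1] [-0.002, -0.001, 0.0, -2.1, 1.2, 69.6]
```

View pics/s1.png

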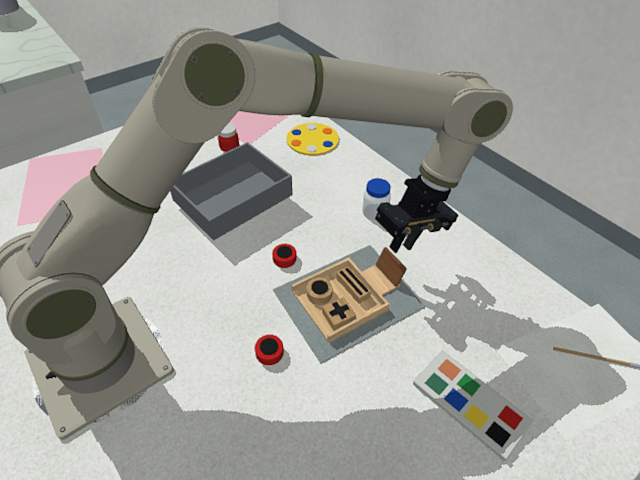

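The gripper sits just above the board (fingers at (397,240), board top at (390,255)) and lines up with it. Going down.

Request:
jog_arm --pt "0 0 0 -1 1 15 -0.2" --pt "0 0 0 -2 1 30 -0.2" --pt "0 0 0 -2 1 45 -0.2" --pt "0 0 0 -2 1 60 -0.2" --pt "0 0 0 -2 1 70 -0.2" --pt "0 0 0 -2 1 70 -0.2"

```text
time: 3.05
ee_pos: [0.6326, -0.2014, 0.0231]
eef_rot: [0.731, 0.659, -0.116, -0.13]
ft_force: [0.8, -0.5, -0.2]
width: 0.0347
grip_force: 0.0
```

```bash
python3 g.py; python3 - <<'E'
from bench import camera; import cv2,numpy as np
c=camera("side"); cv2.imwrite("pics/s2.png",cv2.resize(c["image"][200:380,290:490,::-1],(800,600)[:1]*1+(720,) if 0 else (660,594))); np.savez("pics/s2.npz",**c)
E
```

```text
3.05 [ 0.63257122 -0.20141506  0.02307827] [-0.03  0.89  0.44  1.17 -0.26  1.49  0.29]
150 [ 684.3 -206.7  165.1] [-0.002, -0.001, 0.0, 0.2, -0.1, -151.2]
70 [ 657.  -203.9   89.9] [-0.002, -0.001, 0.0, 0.1, 0.1, -71.2]
0 [ 633.2 -201.5   24.1] [-0.002, -0.001, 0.0, 0.0, 0.3, -1.2]
```

View pics/s2.png

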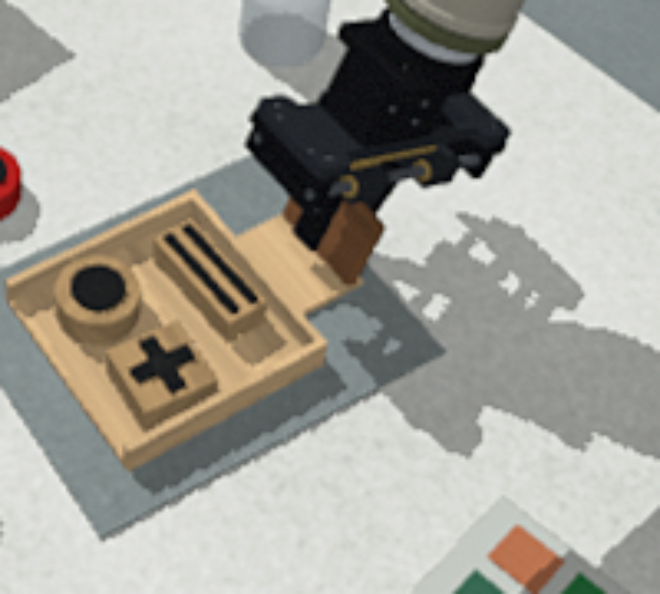

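The fingers straddle the board, at about (330,235) in the crop. Closing at 60 N.

Request:
jog_arm --pt "0 0 0 0 0 0 -1" --pt "0 0 0 0 0 0 -1" --pt "0 0 0 0 0 0 -1" --pt "0 0 0 0 0 0 -1" --pt "0 0 0 0 0 0 -1" --pt "0 0 0 0 0 0 -1" --squeeze 60

```text
time: 3.7
ee_pos: [0.6334, -0.2018, 0.0252]
eef_rot: [0.731, 0.66, -0.116, -0.129]
ft_force: [-3.9, 1.1, 5.4]
width: 0.0096
grip_force: 60.0
```

```bash
cat > m.py <<'E'
# move: python3 m.py n  x y z yaw pitch  -> n rows interpolated from the present nominal lip pose
import sys; from h import *; from bench import status
st=status.read_state(); l,e=traylip(st)
print("t",st["time"],"lip",l.round(1),"ypr",e.round(2),"ft",st["ft_force"].round(1),"w",round(st["width"],4),st["joint_positions"].round(2))
if len(sys.argv)>1:
    n=int(sys.argv[1]); a=list(map(float,sys.argv[2:7]))
    for i in range(1,n+1):
        f=i/n; f=f*f*(3-2*f); p,q=tcp(l+f*(np.array(a[:3])-l),e[0]+f*(a[3]-e[0]),e[1]+f*(a[4]-e[1])); r=row(st,p,q)
        print([round(v,3) for v in r[:3]]+[round(v) if n>1 else v for v in r[3:]]+[-1])
E
python3 m.py 6 413.9 -178.8 80 174.1 -3
```

```text
t 3.7 lip [ 414.  -179.1    5.1] ypr [ 1.7408e+02 -3.0000e-02 -6.0000e-02] ft [-3.9  1.1  5.4] w 0.0096 [-0.03  0.88  0.44  1.17 -0.26  1.5   0.29]
[0.004, -0.001, 0.0, 0, -2, -4, -1]
[0.013, -0.001, 0.0, 0, -5, -16, -1]
[0.026, -0.001, 0.0, 0, -10, -30, -1]
[0.038, -0.001, 0.0, 0, -16, -44, -1]
[0.048, -0.001, 0.0, 0, -20, -55, -1]
[0.052, -0.001, 0.0, 0, -21, -60, -1]
```

Request:
jog_arm --pt "0.004 0 0 0 -2 -4 -1" --pt "0.013 0 0 0 -5 -16 -1" --pt "0.026 0 0 0 -10 -30 -1" --pt "0.038 0 0 0 -16 -44 -1" --pt "0.048 0 0 0 -20 -55 -1" --pt "0.052 0 0 0 -21 -60 -1" --pt "0.052 0 0 0 -21 -60 -1" --pt "0.052 0 0 0 -21 -60 -1"

```text
time: 4.5
ee_pos: [0.6343, -0.2017, 0.0872]
eef_rot: [0.728, 0.656, -0.133, -0.148]
ft_force: [0.7, -0.3, -3.9]
width: 0.01
grip_force: 60.0
```

```bash
python3 - <<'E'
from bench import camera; import cv2,numpy as np
for n in("side","top"):
    c=camera(n); np.savez(f"pics/{n}3.npz",**c)
    cv2.imwrite(f"pics/{n}3.png",c["image"][:,:,::-1])
E
cat > lipfit.py <<'E'
# fit the tray's body plane from wall tops+floor: wood points near nominal tray, expressed in nominal tray frame
import sys; from h import *; from bench import status
st=status.read_state(); l,e=traylip(st); T=R.from_euler("ZYX",e,degrees=True)
for n in sys.argv[1:]:
    W,I=cloud(n); hsv=cv2.cvtColor(I,cv2.COLOR_RGB2HSV)
    L=T.inv().apply((W.reshape(-1,3)*1000-l))+[80,0,0]; L=L.reshape(W.shape)
    ok=(hsv[...,0]<25)&(hsv[...,0]>3)&(hsv[...,1]>70)
    w=ok&(abs(abs(L[...,1])-77)<4)&(abs(L[...,0])<78)&(abs(L[...,2]-26)<8)
    Q=L[w]; print(n,"wall tops",len(Q),"z at x=0, slope",np.polyfit(Q[:,0],Q[:,2],1).round(4)[::-1] if len(Q)>10 else None)
    Q=L[ok&(abs(L[...,0])<140)&(abs(L[...,1])<100)&(L[...,2]>-30)&(L[...,2]<60)]; print("  xmax",np.percentile(Q[:,0],99),"y",np.percentile(Q[:,1],[1,99]))
E
python3 lipfit.py side3 top3; python3 m.py
```

```text
side3 wall tops 408 z at x=0, slope [ 2.33848e+01 -2.90000e-03]
  xmax 80.12301427181437 y [-76.23959559  81.22457258]
top3 wall tops 100 z at x=0, slope [ 2.40182e+01 -1.50000e-03]
  xmax 79.377619276716 y [-16.22429913  77.31883246]
t 4.6 lip [ 414.  -178.9   78.7] ypr [ 1.741e+02 -3.030e+00 -7.000e-02] ft [ 0.6 -0.6 -5.4] w 0.01 [-0.02  0.87  0.45  1.06 -0.25  1.66  0.28]
```

View pics/side3.png

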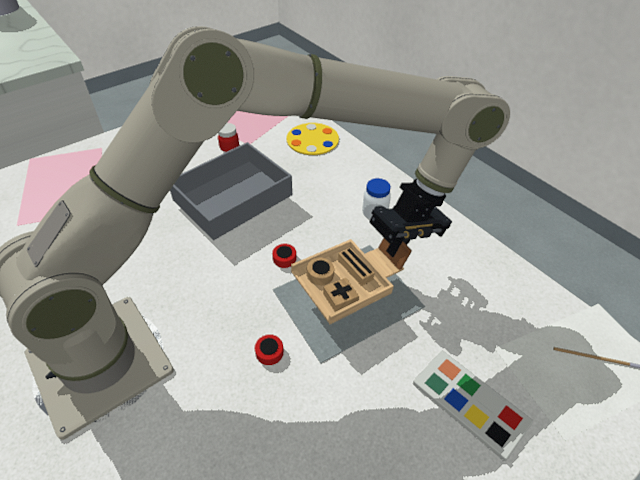

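The tray is held firmly: no sag, and the stamps haven't moved. Carrying it in two smooth halves.

```bash
python3 m.py 12 447 -40 150 134 -3
```

```text
t 4.6 lip [ 414.  -178.9   78.7] ypr [ 1.741e+02 -3.030e+00 -7.000e-02] ft [ 0.6 -0.6 -5.4] w 0.01 [-0.02  0.87  0.45  1.06 -0.25  1.66  0.28]
[-0.0, 0.004, 0.013, 0, 0, -1, -1]
[-0.0, 0.019, 0.048, -1, -1, -5, -1]
[-0.0, 0.042, 0.101, -2, -3, -11, -1]
[-0.0, 0.07, 0.167, -3, -6, -18, -1]
[-0.0, 0.102, 0.243, -4, -11, -24, -1]
[-0.0, 0.136, 0.322, -5, -18, -31, -1]
[-0.001, 0.17, 0.402, -5, -26, -37, -1]
[-0.001, 0.201, 0.478, -5, -35, -43, -1]
[-0.001, 0.23, 0.544, -4, -44, -47, -1]
[-0.001, 0.252, 0.597, -2, -51, -50, -1]
[-0.001, 0.267, 0.632, -1, -57, -52, -1]
[-0.001, 0.272, 0.645, -1, -59, -53, -1]
```

Request:
jog_arm --pt "0 0.004 0.013 0 0 -1 -1" --pt "0 0.019 0.048 -1 -1 -5 -1" --pt "0 0.042 0.101 -2 -3 -11 -1" --pt "0 0.07 0.167 -3 -6 -18 -1" --pt "0 0.102 0.243 -4 -11 -24 -1" --pt "0 0.136 0.322 -5 -18 -31 -1" --pt "-0.001 0.17 0.402 -5 -26 -37 -1" --pt "-0.001 0.201 0.478 -5 -35 -43 -1" --pt "-0.001 0.23 0.544 -4 -44 -47 -1" --pt "-0.001 0.252 0.597 -2 -51 -50 -1" --pt "-0.001 0.267 0.632 -1 -57 -52 -1" --pt "-0.001 0.272 0.645 -1 -59 -53 -1"

```text
time: 5.8
ee_pos: [0.6004, -0.2001, 0.1607]
eef_rot: [0.909, 0.366, -0.074, -0.184]
ft_force: [0.1, 0.2, -4.3]
width: 0.0097
grip_force: 60.0
```

```bash
python3 m.py 12 481 120 150 94.3 -3
```

```text
t 5.8 lip [447.2 -40.5 151.7] ypr [ 1.3384e+02 -2.9000e+00  1.0000e-02] ft [ 0.1  0.2 -4.3] w 0.0097 [ 0.03  0.73  0.55  1.17 -0.47  1.72 -0.25]
[0.0, 0.006, 0.012, 0, -2, 1, -1]
[0.0, 0.02, 0.047, -1, -6, 3, -1]
[0.0, 0.042, 0.099, -3, -14, 6, -1]
[0.0, 0.07, 0.165, -4, -25, 11, -1]
[0.001, 0.101, 0.239, -6, -38, 17, -1]
[0.001, 0.135, 0.318, -7, -54, 24, -1]
[0.001, 0.168, 0.396, -8, -71, 32, -1]
[0.001, 0.199, 0.471, -8, -88, 39, -1]
[0.002, 0.227, 0.536, -7, -105, 46, -1]
[0.002, 0.249, 0.588, -6, -118, 52, -1]
[0.002, 0.264, 0.623, -6, -127, 56, -1]
[0.002, 0.269, 0.635, -5, -131, 58, -1]
```

Request:
jog_arm --pt "0 0.006 0.012 0 -2 1 -1" --pt "0 0.02 0.047 -1 -6 3 -1" --pt "0 0.042 0.099 -3 -14 6 -1" --pt "0 0.07 0.165 -4 -25 11 -1" --pt "0.001 0.101 0.239 -6 -38 17 -1" --pt "0.001 0.135 0.318 -7 -54 24 -1" --pt "0.001 0.168 0.396 -8 -71 32 -1" --pt "0.001 0.199 0.471 -8 -88 39 -1" --pt "0.002 0.227 0.536 -7 -105 46 -1" --pt "0.002 0.249 0.588 -6 -118 52 -1" --pt "0.002 0.264 0.623 -6 -127 56 -1" --pt "0.002 0.269 0.635 -5 -131 58 -1"

```text
time: 7.0
ee_pos: [0.4966, -0.0991, 0.1574]
eef_rot: [0.979, 0.037, -0.008, -0.2]
ft_force: [-0.2, -0.0, -4.5]
width: 0.0096
grip_force: 60.0
```

```bash
python3 m.py 10 477 171 130 94.3 9; python3 - <<'E'
from bench import camera; import cv2,numpy as np
c=camera("side"); np.savez("pics/s4.npz",**c); cv2.imwrite("pics/s4.png",c["image"][:,:,::-1])
E
python3 lipfit.py s4
```

```text
t 7.0 lip [479.7 121.5 149.2] ypr [ 9.439e+01 -3.100e+00  8.000e-02] ft [-0.2 -0.  -4.5] w 0.0096 [-0.23  0.3   0.69  1.78 -0.55  1.38 -0.86]
[-0.006, 0.001, -0.0, 0, -2, 0, -1]
[-0.022, 0.001, -0.0, 0, -6, 0, -1]
[-0.046, 0.001, -0.0, 0, -13, -1, -1]
[-0.074, 0.002, 0.0, 0, -21, -2, -1]
[-0.106, 0.002, 0.0, 0, -30, -2, -1]
[-0.137, 0.002, 0.001, 0, -39, -2, -1]
[-0.166, 0.002, 0.001, 1, -48, -3, -1]
[-0.189, 0.002, 0.001, 1, -55, -3, -1]
[-0.205, 0.002, 0.001, 1, -60, -3, -1]
[-0.211, 0.002, 0.001, 1, -62, -3, -1]
s4 wall tops 260 z at x=0, slope [ 2.3496e+01 -5.3000e-03]
  xmax 73.73582743033383 y [-76.46409816  79.39902628]
```

View pics/s4.png

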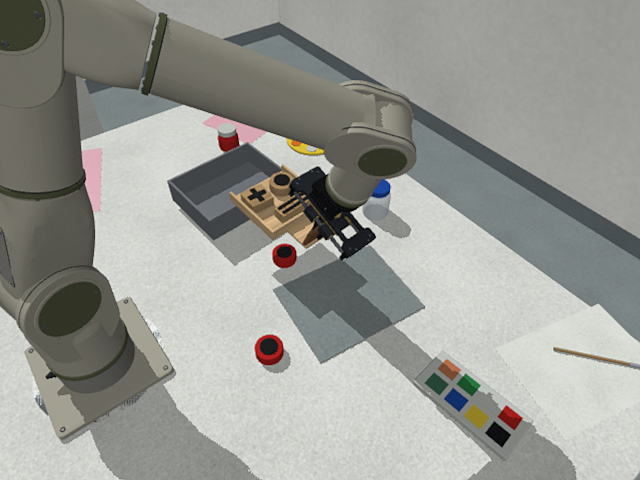

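The tray is level in front of the tub, lip at about (245,205), and the stamps haven't moved. Moving the lip over the rim with 9° tilt.

Request:
jog_arm --pt "-0.006 0.001 0 0 -2 0 -1" --pt "-0.022 0.001 0 0 -6 0 -1" --pt "-0.046 0.001 0 0 -13 -1 -1" --pt "-0.074 0.002 0 0 -21 -2 -1" --pt "-0.106 0.002 0 0 -30 -2 -1" --pt "-0.137 0.002 0.001 0 -39 -2 -1" --pt "-0.166 0.002 0.001 1 -48 -3 -1" --pt "-0.189 0.002 0.001 1 -55 -3 -1" --pt "-0.205 0.002 0.001 1 -60 -3 -1" --pt "-0.211 0.002 0.001 1 -62 -3 -1" --pt "-0.211 0.002 0.001 1 -62 -3 -1"

```text
time: 8.15
ee_pos: [0.4946, -0.0436, 0.1847]
eef_rot: [0.995, 0.039, -0.003, -0.095]
ft_force: [0.1, -0.6, -4.4]
width: 0.0093
grip_force: 60.0
```

```bash
python3 m.py 8 477 171 98 94.3 9; 
```

```text
t 8.15 lip [478.  170.3 130.1] ypr [ 9.445e+01  9.060e+00 -7.000e-02] ft [ 0.1 -0.6 -4.4] w 0.0093 [-0.47  0.11  0.65  1.85 -0.27  1.26 -1.23]
[0.0, -0.001, 0.001, 0, 0, 1, -1]
[0.0, -0.001, 0.001, 0, 1, 5, -1]
[0.0, -0.001, 0.001, 0, 2, 10, -1]
[0.0, -0.001, 0.002, -1, 3, 16, -1]
[0.001, -0.001, 0.002, -1, 4, 22, -1]
[0.001, -0.001, 0.003, -1, 5, 27, -1]
[0.001, -0.001, 0.003, -1, 5, 30, -1]
[0.001, -0.001, 0.003, -2, 6, 32, -1]
```

Request:
jog_arm --pt "0 0 0 0 0 1 -1" --pt "0 0 0 0 1 5 -1" --pt "0 0 0 0 2 10 -1" --pt "0 0 0 -1 3 16 -1" --pt "0 0 0 -1 4 22 -1" --pt "0 0 0 -1 5 26 -1" --pt "0 0 0 -1 5 28 -1" --pt "0 0 0 -2 6 30 -1" --pt "0 0 0 -2 6 30 -1"

```text
time: 9.05
ee_pos: [0.4923, -0.0445, 0.1538]
eef_rot: [0.995, 0.038, -0.003, -0.095]
ft_force: [0.2, 0.1, -4.3]
width: 0.0093
grip_force: 60.0
```

```bash
python3 m.py 1 477 171 96 94.3 9
```

```text
t 9.05 lip [475.9 169.4  99.2] ypr [ 9.437e+01  9.050e+00 -5.000e-02] ft [ 0.2  0.1 -4.3] w 0.0093 [-0.46  0.14  0.65  1.89 -0.29  1.2  -1.2 ]
[0.001, -0.001, 0.002, 0.9, -0.8, 3.6, -1]
```

Request:
jog_arm --pt "0 0 0 0 0 1 -1" --pt "0 0 0 0 0 2 -1" --pt "0 0 0 0 1 3 -1" --pt "0 0 0 0 1 4 -1" --pt "0 0 0 0 1 4 -1"

```text
time: 9.55
ee_pos: [0.4924, -0.0446, 0.1497]
eef_rot: [0.995, 0.038, -0.003, -0.095]
ft_force: [-0.1, -0.2, -4.9]
width: 0.0097
grip_force: 60.0
```

Request:
jog_arm --pt "0 0 0 0 0 1 -1" --pt "0 0 0 0 0 2 -1" --pt "0 0 0 0 0 2 -1"

```text
time: 9.85
ee_pos: [0.4924, -0.0442, 0.1478]
eef_rot: [0.995, 0.038, -0.003, -0.095]
ft_force: [-0.2, 0.6, -4.8]
width: 0.0098
grip_force: 60.0
```

Request:
jog_arm --pt "0 0 0 0 0 1 -1" --pt "0 0 0 0 0 2 -1" --pt "0 0 0 0 0 2 -1"

```text
time: 10.15
ee_pos: [0.4923, -0.0439, 0.1458]
eef_rot: [0.995, 0.038, -0.003, -0.095]
ft_force: [-0.4, -0.9, -3.9]
width: 0.0094
grip_force: 60.0
```

Request:
jog_arm --pt "0 0 0 0 0 1 -1" --pt "0 0 0 0 0 1 -1"

```text
time: 10.35
ee_pos: [0.4925, -0.0436, 0.145]
eef_rot: [0.995, 0.038, -0.003, -0.095]
ft_force: [0.1, 0.8, -3.6]
width: 0.0094
grip_force: 60.0
```

Request:
jog_arm --pt "0 0 0 0 0 1 -1" --pt "0 0 0 0 0 1 -1"

```text
time: 10.55
ee_pos: [0.4926, -0.0435, 0.1442]
eef_rot: [0.995, 0.038, -0.003, -0.096]
ft_force: [0.3, -1.1, -1.5]
width: 0.0095
grip_force: 60.0
```

Request:
jog_arm --pt "0 0 0 0 0 1 -1" --pt "0 0 0 0 0 1 -1" --pt "0 0 0 0 0 1 -1" --pt "0 0 0 0 0 1 -1"

```text
time: 10.95
ee_pos: [0.4927, -0.0434, 0.1433]
eef_rot: [0.995, 0.038, -0.003, -0.095]
ft_force: [0.1, -2.1, 3.2]
width: 0.0096
grip_force: 60.1
```

```bash
python3 m.py; python3 - <<'E'
from bench import camera; import numpy as np
for n in("side","top"):
    c=camera(n); np.savez(f"pics/{n}5.npz",**c)
E
python3 lipfit.py side5 top5
```

```text
t 10.95 lip [476.4 170.6  88.8] ypr [94.35  9.04 -0.11] ft [ 0.1 -2.1  3.2] w 0.0096 [-0.46  0.16  0.65  1.9  -0.3   1.18 -1.19]
side5 wall tops 173 z at x=0, slope [2.41991e+01 1.90000e-03]
  xmax 69.96468151865534 y [-66.79369101  79.56768499]
top5 wall tops 210 z at x=0, slope [2.53112e+01 8.90000e-03]
  xmax 78.20454552538656 y [-79.13025897  77.04730667]
```

Contact is made (about 8 N). The rim is at z about 92 mm, which agrees with the camera. Next I'll compute tipping about the rim contact, easing 1 mm.

```bash
cat > tip.py <<'E'
# tip.py n pitch dz : rows pivoting about the rim contact (tray x = 60, z = 0), contact raised by dz
import sys; from h import *; from bench import status
n=int(sys.argv[1]); pt=float(sys.argv[2]); dz=float(sys.argv[3])
st=status.read_state(); l,e=traylip(st)
print("t",st["time"],"lip",l.round(1),"ypr",e.round(2),"ft",st["ft_force"].round(1),st["joint_positions"].round(2))
P=l+R.from_euler("ZYX",e,degrees=True).apply([-20,0,0]); print("pivot",P.round(1))
for i in range(1,n+1):
    f=i/n; T=tray(94.3,e[1]+f*(pt-e[1])); lip=P+[0,0,dz*min(1,3*f)]+T.apply([20,0,0]); p,q=tcp(lip,94.3,e[1]+f*(pt-e[1]))
    r=row(st,p,q); print([round(v,3) for v in r[:3]]+[round(v,1) for v in r[3:]]+[-1])
E
python3 tip.py 10 22 1
```

```text
t 11.05 lip [476.4 170.5  88.7] ypr [94.36  9.05 -0.1 ] ft [-0.3 -1.7  4.6] [-0.46  0.16  0.65  1.9  -0.3   1.18 -1.19]
pivot [477.9 150.8  91.9]
[-0.023, -0.002, 0.002, -0.1, -2.1, -4.4, -1]
[-0.045, -0.002, 0.002, -0.1, -4.3, -8.7, -1]
[-0.068, -0.002, 0.002, -0.1, -6.5, -13.0, -1]
[-0.09, -0.002, 0.001, -0.1, -8.8, -17.0, -1]
[-0.113, -0.002, 0.001, -0.1, -11.2, -20.9, -1]
[-0.136, -0.002, 0.001, -0.1, -13.7, -24.7, -1]
[-0.158, -0.002, 0.001, -0.1, -16.3, -28.5, -1]
[-0.181, -0.002, 0.001, -0.1, -18.9, -32.2, -1]
[-0.203, -0.002, 0.001, -0.1, -21.6, -35.9, -1]
[-0.226, -0.002, 0.001, -0.1, -24.4, -39.4, -1]
```

Request:
jog_arm --pt "-0.023 0 0 0 -2.1 -4.4 -1" --pt "-0.045 0 0 0 -4.3 -8.7 -1" --pt "-0.068 0 0 0 -6.5 -13 -1" --pt "-0.09 0 0 0 -8.8 -17 -1" --pt "-0.113 0 0 0 -11.2 -20.9 -1" --pt "-0.136 0 0 0 -13.7 -24.7 -1"

```text
time: 11.65
ee_pos: [0.4918, -0.0344, 0.1702]
eef_rot: [0.999, 0.038, -0.0, -0.027]
ft_force: [-0.9, -1.4, 2.4]
width: 0.0098
grip_force: 60.1
```

```bash
python3 tip.py 8 26 0
```

```text
t 11.65 lip [476.2 170.1  86.9] ypr [ 9.436e+01  1.688e+01 -9.000e-02] ft [-0.9 -1.4  2.4] [-0.56  0.08  0.61  1.89 -0.11  1.19 -1.41]
pivot [477.7 151.   92.7]
[-0.02, -0.001, 0.002, -0.1, -1.8, -3.6, -1]
[-0.04, -0.001, 0.001, -0.1, -3.6, -7.2, -1]
[-0.06, -0.002, 0.001, -0.1, -5.5, -10.7, -1]
[-0.08, -0.002, 0.001, -0.1, -7.5, -14.2, -1]
[-0.099, -0.002, 0.001, -0.1, -9.6, -17.6, -1]
[-0.119, -0.002, 0.001, -0.1, -11.7, -21.0, -1]
[-0.139, -0.002, 0.001, -0.1, -13.9, -24.3, -1]
[-0.159, -0.002, 0.001, -0.1, -16.2, -27.7, -1]
```

Request:
jog_arm --pt "-0.02 0 0 0 -1.8 -3.6 -1" --pt "-0.04 0 0 0 -3.6 -7.2 -1" --pt "-0.06 0 0 0 -5.5 -10.7 -1" --pt "-0.08 0 0 0 -7.5 -14.2 -1" --pt "-0.099 0 0 0 -9.6 -17.6 -1" --pt "-0.119 0 0 0 -11.7 -21 -1" --pt "-0.139 0 0 0 -13.9 -24.3 -1" --pt "-0.159 0 0 0 -16.2 -27.7 -1" --pt "-0.159 0 0 0 -16.2 -27.7 -1" --pt "-0.159 0 0 0 -16.2 -27.7 -1"

```text
time: 12.65
ee_pos: [0.4906, -0.0192, 0.1984]
eef_rot: [0.998, 0.039, 0.003, 0.052]
ft_force: [-0.2, 2.6, 2.3]
width: 0.01
grip_force: 60.1
```

```bash
python3 tip.py 8 34 0;  python3 - <<'E'
from bench import camera; import cv2,numpy as np
a=camera("side")["image"][120:300,150:390,::-1]; b=camera("top")["image"][200:340,170:400,::-1]
cv2.imwrite("pics/p6.png",np.vstack([cv2.resize(a,(400,300)),cv2.resize(b,(400,244))]))
E
```

```text
t 12.65 lip [476.1 169.7  83.9] ypr [ 9.440e+01  2.593e+01 -9.000e-02] ft [-0.2  2.6  2.3] [-0.66  0.03  0.55  1.88  0.09  1.24 -1.64]
pivot [477.5 151.8  92.6]
[-0.018, -0.002, 0.002, -0.2, -1.6, -3.2, -1]
[-0.035, -0.002, 0.002, -0.2, -3.2, -6.3, -1]
[-0.053, -0.002, 0.002, -0.2, -4.9, -9.5, -1]
[-0.07, -0.002, 0.002, -0.2, -6.6, -12.6, -1]
[-0.088, -0.002, 0.002, -0.2, -8.4, -15.6, -1]
[-0.106, -0.002, 0.002, -0.2, -10.2, -18.7, -1]
[-0.123, -0.002, 0.002, -0.2, -12.1, -21.7, -1]
[-0.141, -0.002, 0.002, -0.2, -14.1, -24.6, -1]
```

View pics/p6.png

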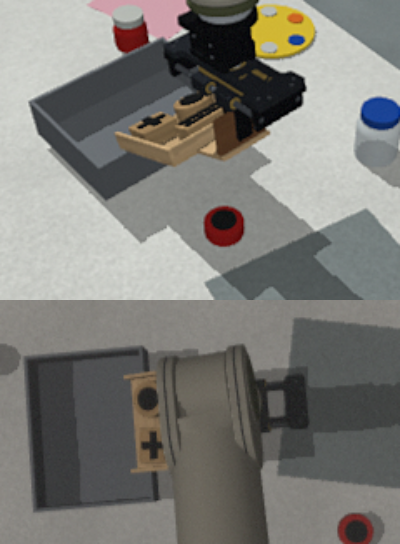

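The stamps are still on the tray at 26°. I'll tip further.

Request:
jog_arm --pt "-0.018 0 0 0 -1.6 -3.2 -1" --pt "-0.035 0 0 0 -3.2 -6.3 -1" --pt "-0.053 0 0 0 -4.9 -9.5 -1" --pt "-0.07 0 0 0 -6.6 -12.6 -1" --pt "-0.088 0 0 0 -8.4 -15.6 -1" --pt "-0.106 0 0 0 -10.2 -18.7 -1" --pt "-0.123 0 0 0 -12.1 -21.7 -1" --pt "-0.141 0 0 0 -14.1 -24.6 -1" --pt "-0.141 0 0 0 -14.1 -24.6 -1" --pt "-0.141 0 0 0 -14.1 -24.6 -1"

```text
time: 13.75
ee_pos: [0.4894, -0.0031, 0.2216]
eef_rot: [0.992, 0.038, 0.005, 0.122]
ft_force: [-0.0, 4.8, 2.5]
width: 0.0095
grip_force: 60.2
```

```bash
python3 tip.py 8 42 0;  cat > look.py <<'E'
import sys; from bench import camera; import cv2,numpy as np
A=camera("side"); B=camera("top"); np.savez("pics/side_l.npz",**A); np.savez("pics/top_l.npz",**B)
a=A["image"][120:300,150:390,::-1]; b=B["image"][200:340,170:400,::-1]
cv2.imwrite(f"pics/{sys.argv[1]}.png",np.vstack([cv2.resize(a,(400,300)),cv2.resize(b,(400,244))]))
E
python3 look.py p7
```

```text
t 13.75 lip [476.4 167.9  81.4] ypr [94.36 34.04 -0.11] ft [-0.   4.8  2.5] [-0.73  0.02  0.48  1.85  0.24  1.32 -1.81]
pivot [477.7 151.3  92.6]
[-0.017, -0.002, 0.002, -0.1, -1.5, -3.1, -1]
[-0.035, -0.002, 0.002, -0.1, -3.1, -6.3, -1]
[-0.052, -0.002, 0.002, -0.1, -4.8, -9.3, -1]
[-0.069, -0.002, 0.002, -0.1, -6.5, -12.4, -1]
[-0.087, -0.002, 0.002, -0.1, -8.3, -15.4, -1]
[-0.104, -0.002, 0.001, -0.1, -10.1, -18.4, -1]
[-0.122, -0.002, 0.001, -0.1, -12.0, -21.4, -1]
[-0.139, -0.002, 0.001, -0.0, -13.9, -24.3, -1]
```

View pics/p7.png

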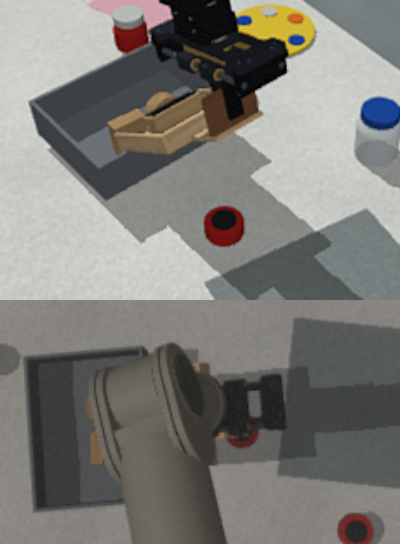

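The stamps have begun sliding over the lip: one is at about (125,135) in the crop, with the others behind it. I'll keep tipping, and check by numbers from here.

Request:
jog_arm --pt "-0.017 0 0 0 -1.5 -3.1 -1" --pt "-0.035 0 0 0 -3.1 -6.3 -1" --pt "-0.052 0 0 0 -4.8 -9.3 -1" --pt "-0.069 0 0 0 -6.5 -12.4 -1" --pt "-0.087 0 0 0 -8.3 -15.4 -1" --pt "-0.104 0 0 0 -10.1 -18.4 -1" --pt "-0.122 0 0 0 -12 -21.4 -1" --pt "-0.139 0 0 0 -13.9 -24.3 -1" --pt "-0.139 0 0 0 -13.9 -24.3 -1" --pt "-0.139 0 0 0 -13.9 -24.3 -1"

```text
time: 14.85
ee_pos: [0.4882, 0.0161, 0.242]
eef_rot: [0.981, 0.038, 0.008, 0.191]
ft_force: [-0.6, 3.8, 5.3]
width: 0.0097
grip_force: 60.3
```

```bash
python3 tip.py 6 48 0; python3 look.py p8; cat > seg.py <<'E'
from h import *; from bench import status
st=status.read_state(); l,e=traylip(st); T=R.from_euler("ZYX",e,degrees=True)
a=np.radians(4.3); Rz=np.array([[np.cos(a),np.sin(a)],[-np.sin(a),np.cos(a)]])
for n in("side_l","top_l"):
    W,I=cloud(n); hsv=cv2.cvtColor(I,cv2.COLOR_RGB2HSV); wood=(hsv[...,0]<25)&(hsv[...,0]>3)&(hsv[...,1]>70)
    S=(W[...,:2]*1000-[471,249.5])@Rz.T; L=(T.inv().apply(W.reshape(-1,3)*1000-l)+[80,0,0]).reshape(W.shape)
    ontray=(L[...,0]>-86)&(L[...,0]<84)&(abs(L[...,1])<84)&(L[...,2]>-8)&(L[...,2]<45)
    k=wood&ontray&(abs(L[...,1])<71)&(L[...,0]>-70)&(L[...,2]>14); print(n,"above tray floor px",k.sum(), L[k].mean(0).round() if k.any() else "")
    f=wood&ontray&(abs(L[...,1])<71)&(L[...,2]<=12); print("  bare floor px",f.sum())
    t=wood&~ontray&(abs(S[...,0])<130)&(abs(S[...,1])<100)&(W[...,2]<.12)
    m=(t*255).astype(np.uint8); c,lab,stt,_=cv2.connectedComponentsWithStats(m)
    for i in range(1,c):
        if stt[i,4]>25: q=lab==i; print("  in tub",stt[i,4],"xy",S[q].mean(0).round(),"min",S[q].min(0).round(),"max",S[q].max(0).round(),"z",np.percentile(W[q][:,2]*1000,[5,95]).round())
E
python3 seg.py
```

```text
t 14.85 lip [476.9 166.   79.5] ypr [94.3  42.02 -0.17] ft [-0.6  3.8  5.3] [-0.8   0.05  0.43  1.81  0.35  1.41 -1.95]
pivot [478.1 151.2  92.8]
[-0.017, -0.003, 0.001, 0.1, -1.6, -3.1, -1]
[-0.035, -0.003, 0.001, 0.1, -3.2, -6.3, -1]
[-0.052, -0.003, 0.001, 0.1, -4.8, -9.4, -1]
[-0.07, -0.003, 0.001, 0.1, -6.5, -12.4, -1]
[-0.087, -0.003, 0.001, 0.1, -8.3, -15.4, -1]
[-0.104, -0.003, 0.001, 0.1, -10.1, -18.4, -1]
side_l above tray floor px 0 
  bare floor px 118
  in tub 778 xy [-13.   9.] min [-67. -33.] max [59. 48.] z [38. 59.]
top_l above tray floor px 0 
  bare floor px 380
```

The tray reads empty, and the stamps are at z 38–59 mm inside the tub. I'll level off while lifting, then check.

```bash
python3 tip.py 11 0 40
```

```text
t 14.95 lip [477.  166.   79.5] ypr [94.28 42.   -0.18] ft [-0.1  4.9  5.4] [-0.8   0.05  0.43  1.81  0.35  1.41 -1.95]
pivot [478.1 151.2  92.9]
[0.067, -0.003, 0.001, 0.1, 9.5, 2.2, -1]
[0.133, -0.003, 0.001, 0.1, 18.2, 4.7, -1]
[0.2, -0.003, 0.001, 0.1, 26.0, 7.4, -1]
[0.267, -0.003, 0.001, 0.0, 31.6, 13.8, -1]
[0.333, -0.003, 0.001, 0.0, 33.6, 27.1, -1]
[0.4, -0.003, 0.001, -0.0, 34.7, 40.5, -1]
[0.467, -0.003, 0.001, -0.1, 34.9, 53.9, -1]
[0.533, -0.003, 0.002, -0.1, 34.3, 67.3, -1]
[0.6, -0.003, 0.002, -0.1, 32.7, 80.6, -1]
[0.666, -0.002, 0.002, -0.2, 30.2, 93.8, -1]
[0.733, -0.002, 0.002, -0.2, 26.9, 106.9, -1]
```

Request:
jog_arm --pt "0.067 0 0 0 9.5 2.2 -1" --pt "0.133 0 0 0 18.2 4.7 -1" --pt "0.2 0 0 0 26 7.4 -1" --pt "0.267 0 0 0 31.6 13.8 -1" --pt "0.333 0 0 0 33.6 27.1 -1" --pt "0.4 0 0 0 34.7 40.5 -1" --pt "0.467 0 0 0 34.9 53.9 -1" --pt "0.533 0 0 0 34.3 67.3 -1" --pt "0.6 0 0 0 32.7 80.6 -1" --pt "0.666 0 0 0 30.2 93.8 -1" --pt "0.733 0 0 0 26.9 106.9 -1" --pt "0.733 0 0 0 26.9 106.9 -1"

```text
time: 16.15
ee_pos: [0.4902, -0.0522, 0.1495]
eef_rot: [0.984, 0.035, -0.009, -0.172]
ft_force: [-0.8, -0.2, -2.8]
width: 0.0098
grip_force: 60.0
```

```bash
python3 m.py 12 447 -40 150 134 0; python3 look.py p9; python3 seg.py
```

```text
t 16.15 lip [474.1 167.6 128.9] ypr [94.14  0.11  0.36] ft [-0.8 -0.2 -2.8] w 0.0098 [-0.38  0.23  0.71  1.86 -0.49  1.29 -0.99]
[-0.0, 0.001, -0.015, 2, 4, -2, -1]
[-0.0, -0.012, -0.051, 8, 14, -7, -1]
[-0.0, -0.031, -0.104, 17, 28, -14, -1]
[-0.0, -0.056, -0.172, 28, 45, -22, -1]
[-0.0, -0.083, -0.248, 41, 63, -31, -1]
[-0.0, -0.113, -0.329, 54, 80, -40, -1]
[-0.0, -0.142, -0.41, 66, 97, -49, -1]
[-0.0, -0.17, -0.487, 77, 111, -57, -1]
[-0.0, -0.194, -0.554, 86, 122, -63, -1]
[-0.0, -0.214, -0.608, 93, 130, -68, -1]
[-0.0, -0.227, -0.643, 98, 136, -71, -1]
[-0.0, -0.232, -0.656, 99, 138, -72, -1]
side_l above tray floor px 0 
  bare floor px 1887
  in tub 567 xy [-19.  16.] min [-67. -13.] max [79. 52.] z [36. 59.]
top_l above tray floor px 0 
  bare floor px 2762
  in tub 603 xy [ 21. -10.] min [-33. -57.] max [58. 45.] z [46. 61.]
  in tub 368 xy [-39.  20.] min [-66.  -7.] max [-11.  49.] z [49. 61.]
```

The tray floor is bare, and stamp tops read 46–61 mm in the tub, as expected. Carrying the tray back.

Request:
jog_arm --pt "0 0.001 -0.015 2 4 -2 -1" --pt "0 -0.012 -0.051 8 14 -7 -1" --pt "0 -0.031 -0.104 17 28 -14 -1" --pt "0 -0.056 -0.172 28 45 -22 -1" --pt "0 -0.083 -0.248 41 63 -31 -1" --pt "0 -0.113 -0.329 54 80 -40 -1" --pt "0 -0.142 -0.41 66 97 -49 -1" --pt "0 -0.17 -0.487 77 111 -57 -1" --pt "0 -0.194 -0.554 86 122 -63 -1" --pt "0 -0.214 -0.608 93 130 -68 -1" --pt "0 -0.227 -0.643 98 136 -71 -1" --pt "0 -0.232 -0.656 99 138 -72 -1"

```text
time: 17.45
ee_pos: [0.6044, -0.195, 0.1737]
eef_rot: [0.912, 0.373, -0.062, -0.16]
ft_force: [-0.3, 0.3, -2.0]
width: 0.0097
grip_force: 60.0
```

```bash
python3 m.py 12 416 -179 60 174.1 0;python3 look.py p10; python3 seg.py
```

```text
t 17.45 lip [450.2 -37.5 152.5] ypr [134.43   0.28  -0.37] ft [-0.3  0.3 -2. ] w 0.0097 [-0.03  0.69  0.6   1.21 -0.47  1.68 -0.24]
[0.0, -0.011, -0.011, 1, 2, 1, -1]
[0.001, -0.023, -0.046, 2, 8, 5, -1]
[0.001, -0.043, -0.1, 4, 15, 10, -1]
[0.002, -0.067, -0.167, 7, 24, 17, -1]
[0.003, -0.094, -0.243, 10, 32, 26, -1]
[0.003, -0.123, -0.324, 13, 40, 36, -1]
[0.004, -0.152, -0.404, 15, 46, 46, -1]
[0.005, -0.18, -0.48, 16, 51, 56, -1]
[0.006, -0.204, -0.547, 17, 54, 65, -1]
[0.006, -0.224, -0.601, 17, 55, 72, -1]
[0.007, -0.236, -0.636, 17, 56, 77, -1]
[0.007, -0.241, -0.649, 17, 56, 79, -1]
side_l above tray floor px 3 [ 20. -70.  23.]
  bare floor px 2957
  in tub 1010 xy [-10.  -3.] min [-68. -97.] max [76. 49.] z [37. 59.]
top_l above tray floor px 2 [ 27. -59.  14.]
  bare floor px 1994
  in tub 590 xy [21. -9.] min [-33. -58.] max [58. 46.] z [46. 60.]
  in tub 368 xy [-39.  19.] min [-66.  -8.] max [-11.  49.] z [48. 62.]
```

View pics/p10.png

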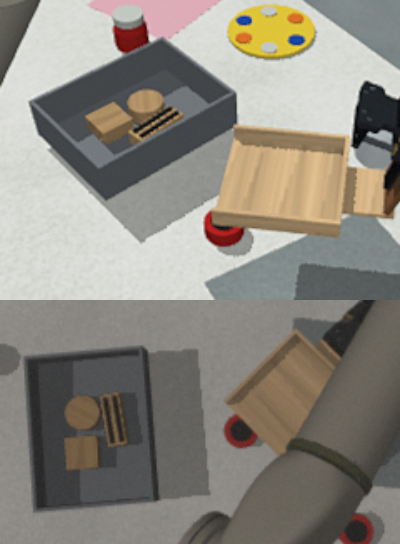

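All three stamps lie in the tub (crop: (100,120), (145,103), (155,125)) and the tray is empty. Now back to the mat.

Request:
jog_arm --pt "0 -0.011 -0.011 1 2 1 -1" --pt "0.001 -0.023 -0.046 2 8 5 -1" --pt "0.001 -0.043 -0.1 4 15 10 -1" --pt "0.002 -0.067 -0.167 7 24 17 -1" --pt "0.003 -0.094 -0.243 10 32 26 -1" --pt "0.003 -0.123 -0.324 13 40 36 -1" --pt "0.004 -0.152 -0.404 15 46 46 -1" --pt "0.005 -0.18 -0.48 16 51 56 -1" --pt "0.006 -0.204 -0.547 17 54 65 -1" --pt "0.006 -0.224 -0.601 17 55 72 -1" --pt "0.007 -0.236 -0.636 17 56 77 -1" --pt "0.007 -0.241 -0.649 17 56 79 -1"

```text
time: 18.75
ee_pos: [0.6339, -0.2005, 0.0796]
eef_rot: [0.732, 0.659, -0.116, -0.13]
ft_force: [0.9, 0.3, -2.4]
width: 0.0098
grip_force: 60.0
```

```bash
python3 m.py 8 418 -180 10 174.1 0; python3 look.py q1; python3 lipfit.py side_l
```

```text
t 18.75 lip [ 414.6 -177.5   59.8] ypr [ 1.7402e+02 -1.1000e-01 -1.2000e-01] ft [ 0.9  0.3 -2.4] w 0.0098 [-0.05  0.84  0.49  1.14 -0.27  1.58  0.29]
[-0.0, -0.002, 0.001, 0, 1, 2, -1]
[-0.0, -0.002, 0.0, 0, 3, 7, -1]
[-0.001, -0.002, 0.0, -1, 6, 14, -1]
[-0.001, -0.002, 0.0, -1, 10, 23, -1]
[-0.001, -0.002, -0.0, -1, 14, 31, -1]
[-0.002, -0.002, -0.0, -2, 17, 38, -1]
[-0.002, -0.002, -0.001, -2, 20, 43, -1]
[-0.002, -0.002, -0.001, -2, 20, 45, -1]
side_l wall tops 429 z at x=0, slope [ 2.34472e+01 -1.60000e-03]
  xmax 79.99623759427226 y [-76.10020823  80.9799106 ]
```

Request:
jog_arm --pt "0 0 0 0 1 2 -1" --pt "0 0 0 0 3 7 -1" --pt "0 0 0 -1 6 14 -1" --pt "0 0 0 -1 10 23 -1" --pt "0 0 0 -1 14 31 -1" --pt "0 0 0 -2 17 38 -1" --pt "0 0 0 -2 20 43 -1" --pt "0 0 0 -2 20 45 -1" --pt "0 0 0 -2 20 45 -1"

```text
time: 19.75
ee_pos: [0.6369, -0.2037, 0.0305]
eef_rot: [0.732, 0.658, -0.116, -0.13]
ft_force: [0.1, 0.4, -2.6]
width: 0.0097
grip_force: 60.0
```

```bash
python3 m.py 1 418 -180 5.5 174.1 0
```

```text
t 19.75 lip [ 417.6 -180.3   10.8] ypr [ 1.7392e+02 -1.1000e-01 -9.0000e-02] ft [ 0.1  0.4 -2.6] w 0.0097 [-0.04  0.9   0.48  1.15 -0.29  1.52  0.3 ]
[-0.002, -0.003, -0.002, 1.1, 2.0, 4.5, -1]
```

Request:
jog_arm --pt "0 0 0 0 1 2 -1" --pt "0 0 0 0 2 3.5 -1" --pt "0 0 0 0 2 5 -1" --pt "0 0 0 0 2 5 -1"

```text
time: 20.15
ee_pos: [0.6372, -0.2036, 0.0253]
eef_rot: [0.732, 0.658, -0.116, -0.13]
ft_force: [-0.1, 0.6, -3.1]
width: 0.0094
grip_force: 60.0
```

Request:
jog_arm --pt "0 0 0 0 0.4 1 -1" --pt "0 0 0 0 0.4 1 -1"

```text
time: 20.35
ee_pos: [0.6373, -0.2037, 0.0252]
eef_rot: [0.732, 0.658, -0.116, -0.13]
ft_force: [-1.4, 1.4, 3.8]
width: 0.0095
grip_force: 60.0
```

Request:
jog_arm --pt "0 0 0 0 0.4 1 -1" --pt "0 0 0 0 0.4 1 -1"

```text
time: 20.55
ee_pos: [0.6373, -0.2037, 0.0251]
eef_rot: [0.732, 0.658, -0.116, -0.13]
ft_force: [-4.1, 1.7, 11.3]
width: 0.0099
grip_force: 60.0
```

It's down on the mat. Releasing and backing off along the board.

Request:
jog_arm --pt "0 0 0 0 0 -1 -0.2" --pt "0 0 0 0 0 -1 -0.2" --pt "0 0 0 0 0 -1 -0.2" --pt "0 0 0 0 0 -1 -0.2" --pt "0 0 0 0 0 -12 -0.2" --pt "0 0 0 0 0 -30 -0.2" --pt "0 0 0 0 0 -60 -0.2" --pt "0 0 0 0 0 -90 -0.2" --pt "0 0 0 0 0 -120 -0.2" --pt "0 0 0 0 0 -140 -0.2" --pt "0 0 0 0 0 -140 -0.2" --pt "0 0 0 0 0 -140 -0.2"

```text
time: 21.75
ee_pos: [0.6852, -0.2092, 0.1548]
eef_rot: [0.732, 0.658, -0.116, -0.13]
ft_force: [0.1, 0.9, -0.0]
width: 0.0348
grip_force: 0.0
```

```bash
python3 look.py q2; python3 - <<'E'
from h import *; from bench import status
st=status.read_state(); print(st["time"],st["ee_pos"],st["ft_force"],st["width"])
l=np.array([417.6,-180.3,4]); T=tray(174,0)
for n in("side_l","top_l"):
    W,I=cloud(n); hsv=cv2.cvtColor(I,cv2.COLOR_RGB2HSV)
    L=(T.inv().apply(W.reshape(-1,3)*1000-l)+[80,0,0]).reshape(W.shape); k=(hsv[...,0]<25)&(hsv[...,0]>3)&(hsv[...,1]>70)
    f=L[k&(abs(L[...,0])<70)&(abs(L[...,1])<65)&(abs(L[...,2]-6)<12)]
    A=np.c_[f[:,:2],np.ones(len(f))]; print(n,"floor plane slopes,z",np.linalg.lstsq(A,f[:,2],rcond=None)[0].round(4),len(f))
    q=W[k&(abs(L[...,0])<170)&(abs(L[...,1])<95)&(L[...,2]<70)&(L[...,2]>0)]; print(rect(q))
    for nm,w in(("pot",(.66,0)),):
        pass
W0,I0=cloud("top0"); W1,I1=cloud("top_l"); W0s,I0s=cloud("side0"); W1s,I1s=cloud("side_l")
d=np.abs(I0s.astype(int)-I1s).max(-1)
for nm,u,v in(("water",377,188),("paint",228,138),("box",458,405)): print(nm,"side diff",np.median(d[v-15:v+15,u-12:u+12]))
E
python3 seg.py
```

```text
21.85 [ 0.68447874 -0.20892637  0.15363394] [-0.63555485 -0.62202346 -0.33689731] 0.034782332659556596
side_l floor plane slopes,z [ 8.0000e-04 -0.0000e+00  6.3326e+00] 2788
((534.2972412109375, -194.4647216796875), (161.4547882080078, 237.93218994140625), 83.85759735107422)
top_l floor plane slopes,z [-1.7000e-03  1.4000e-03  6.0669e+00] 872
((496.8250732421875, -241.21719360351562), (90.23946380615234, 198.94503784179688), 68.39191436767578)
water side diff 17.0
paint side diff 24.0
box side diff 35.0
side_l above tray floor px 0 
  bare floor px 0
  in tub 1018 xy [-9. -3.] min [-68. -98.] max [78. 48.] z [37. 59.]
top_l above tray floor px 0 
  bare floor px 0
  in tub 581 xy [21. -9.] min [-33. -57.] max [58. 46.] z [46. 61.]
  in tub 368 xy [-39.  20.] min [-66.  -8.] max [-11.  50.] z [47. 61.]
```

The tray lies flat on the mat, the stamps are at rest in the tub, and the arm is clear. Handing in.

```bash
python3 -c "
from bench import order; print(order.close_job())"
```

```text
the job is handed in; nothing more can be done
None
```

I handed the job in at about 22 s, with no verdict returned: all three stamps are in the tub, the empty tray lies flat and released on its mat, and the arm never went near the pots or paint box.

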